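# Space the dividers of a plate rack with a saddle spacer block

### The arm

A 6-joint arm with a two-finger parallel gripper is mounted at the origin on a cart in front of the work surface, level with it; the furniture and walls round the work are solid. World frame = base frame: x ahead of the robot, y to its left, z up, the work surface at z = 0. Lengths are in m, angles in rad, forces in N, time in s.
With the tool pointing down it reaches from about 0.35 to 0.775 m from the base axis. Payload 7.3 kg.
Tool frame: the origin (TCP) lies between the finger pads; the fingertips stand 11 mm ahead of it and the grasp point (between the pads) lies 8 mm behind it (ctrl.tips_ahead is the distance from the TCP to the fingertips, in m); z points along the fingers, y is the line along which they close (so a half turn about z gives the same grasp; the last joint's range is limited). The gripper opens to 92 mm and grips with 3 to 60 N. Pads are 19 mm wide; open, the fingers measure 130 mm over their backs; the gripper's body (75 mm by 190 mm) begins 47 mm behind the grasp point.
Start: joints at [1.169, 0.342, 1.524, -0, 1.275, -0.146], TCP at [0.133, 0.508, 0.216] pointing down, gripper open.
Joint ranges: [-2.53, 2.53], [-0.77, 2.02], [0.04, 2.7], [-1, 4.14], [0.28, 2.66], [-3.11, 3.11]. Speed limits (rad/s): [2.57, 2.57, 3.14, 3.14, 3.14, 3.14].

### API

Orientations are given as a rotation vector (axis times angle).
In Python, from workcell import sense, imaging, ctrl, finder gives the robot as it stands.
- The arm moves only by the tool carry_out, never from a script. Its argument "targets" is one flat list of numbers, 6 for each row, row after row: the shift along the tool's x, y, z each as a share of 0.4 m, from -1 to 1, then the turn, a rotation vector about the tool's x, y, z each as a share of 45 degrees, from -1 to 1. A call has 1 to 20 rows; each row is the pose to reach, as a shift and turn from the pose commanded when the call began, along the tool's axes at that moment; what a row does not reach only later rows make up. A row lasts 1/8 s, in which the tool goes at most 62.5 mm and 10.7 degrees, less where a joint would pass 70% of its speed; a pose out of reach is approached as far as the arm can. A call with a number of a shift or a turn outside -1 to 1 is refused whole. A call with a gripper value outside its range is refused whole. "hand" is the closure, from -1 (fully open) to 1 (shut), so that 0 is half open, set as the call begins (left out, the last holds). The fingers move at their own pace and stop on an object; the grip force is fixed at half the most. Time passes only in rows, so rows that repeat a pose let the fingers close. It gives the time, the measured TCP pose, the force, the opening and the grip force at its end, in the units of the state.
- sense(): the state, without advancing time (a new reading comes with each control period).
- imaging.capture(name): name is "side" or "top" or "wrist"; returns a dict with "frame" (384x512x3 uint8, red, green, blue), "camera_matrix" (3x3 intrinsics, pixels), "rvec" (rotation vector, rad) and "tvec" (3), from world to camera coordinates, as OpenCV has them. Camera axes: x right, y down, z forward; pixel columns grow to the right and rows downward; lengths in m; the calibration is good to about 2 mm. A picture is of the moment at which its call begins. There is no depth.
- ctrl.hand_in(): hands the job in; it is judged then, once.
Trained networks look in a picture, given as the dict that the camera call returned (one of the last four; its "shot" number tells which), for a name from the list of things; names that differ only in an ending like _2 or _b are one class to them, and where a whole thing is asked for, a point or a joint stands for the part that bears it (a point fixed in the world has none). Each returns a list of dicts, best first, with "confidence" (0 to 1); they miss things now and then, are a little off and sometimes report something else, mostly with a low value. They report only what shows in the picture. A call takes as long as a camera call. They do not tell look-alikes from the thing itself.
- finder.find_in(picture, target): "rect" ([left, top, right, bottom] as shares, 0 to 1, of the picture: columns of its width, rows of its height, round what is visible of it).
- finder.outline_of(picture, target): "region" (384x512 bool, what is visible of it) and "rect" ([left, top, right, bottom] as shares, 0 to 1, of the picture: columns of its width, rows of its height, round what is visible of it).
The state is a dict: "t": time; "joint_positions": joint angles; "dq": joint speeds; "joint_torque": joint torques, N m; "tool_pos": TCP position; "tool_rot": TCP orientation; "wrist_force": force on the tool from outside, world axes, zero at the start; "torque": the same for the moment, N m; "grip_width": opening from 0.0 (shut) to 1.0 (fully open); "grip_force": force on a finger pad.
Only numpy, scipy, OpenCV 4.12 (cv2) and the standard library are available. Lean on these libraries where they do the work, as an engineer would, in place of code of your own. Each camera call takes 0.05 s, during which the arm holds its last target. There are 200 camera calls.

### The job

The dividers of the plate rack were slid apart for washing: set all three to equal gaps again with the blue slotted spacer block that stands on the tray. Begin at the fixed end panel and work along the row: drop the block's slot over the first divider and gently slide the two towards the panel until you just feel the block come up against it, then do the second divider against the first and the third against the second, without pushing out of place those already set. Finally stand the block upright on the tray again and let go; leave the cups beside the rack alone.

Things in the scene. Friction and masses are not known exactly. Their poses are not given: they have to be found in the camera images.
- rack: Plate rack, fixed on the table: two steel rods run along its own y axis (its row direction), 30 mm above the table. Origin on the table under the middle of the rack, z up. At its +y end stands the fixed end panel, at its -y end a low cross bar 50 mm high; between them are 200 mm of free rod with three sliding dividers.
- end_panel: The rack's fixed end panel, darker wood, 150 mm wide along x, 16 mm thick along y, 90 mm high. Origin on the table under its middle; axes as the rack's. Its inner face, the start of the row, lies at y = -8 mm in its own frame. It is only lightly glued: bumping or pressing the block against it with more than 12 N would loosen it, so come up to it at about 10 mm/s or less.
- divider_1: The sliding divider nearest the end panel: light wooden frame 150 mm wide along x, 8 mm thick along y, its rounded top edge 90 mm above the table; the top rail is solid for 34 mm down. Origin on the table under its middle; axes as the rack's. It slides along the rack's y only, does not tilt, needs about 4.5 N to slide and stays where it is left. At the start all neighbouring gaps are 28 to 54 mm.
- divider_2: The middle sliding divider, the same as divider_1 (axes, sizes and friction).
- divider_3: The sliding divider farthest from the end panel, the same as divider_1 (axes, sizes and friction).
- spacer: Blue painted wooden saddle spacer block, 0.11 to 0.22 kg, 60 mm along x (44 mm in its upper 40 mm), 48 mm along y, 80 mm high; a half turn about z makes no difference. Origin at the centre of its underside, z up. Grip it across its 48 mm on the upper 40 mm, fingertips clear above the dividers' tops. At the start it stands upright on the tray, x and y within 0.4 rad of the world's, up to a half turn.
- spacer_slot (a point): Middle of the slot's mouth on the block's underside. The slot, 12 mm wide along y, open at both x ends, runs up 30 mm between two cheeks 18 mm thick with rounded lower edges. Put some 22 mm deep over a divider and slid along, one cheek pushes the divider, the other meets the panel or divider before it: that gap is then 22 mm (30 mm between divider middles, 34 mm panel to divider_1).
- tray: Brown rectangular tray, fixed, 195 mm along its x, 268 mm along its y, rim 17 mm high, floor 3 mm above the table. Origin on the table under its middle. Two flat sachets lie along its -x side; its middle and its +x half are clear apart from the block.
- cup_green: Green cup upside down on the table left of the rack, 64 mm high; a bystander.
- cup_white: White cup upside down on the table left of the rack, 64 mm high; a bystander.
Not all that is in view belongs to the job. Of the things that look like the spacer, the smallest one is meant.

How it is judged:
On the way, in this order (a step that is already met when the one before it is completed fails the run):
1. divider 1 set: the block over it is in contact with both the divider and the end panel, the gap is 22 mm within 1.5 mm (contact force between spacer and end_panel above 0.5 N and contact force between spacer and divider_1 above 0.5 N and y of divider_1 in the frame of end_panel between -0.0355 and -0.0325 m).
2. divider 2 set in the same way against divider 1 (contact force between spacer and divider_1 above 0.5 N and contact force between spacer and divider_2 above 0.5 N and y of divider_2 in the frame of divider_1 between -0.0315 and -0.0285 m).
3. divider 3 set in the same way against divider 2 (contact force between spacer and divider_2 above 0.5 N and contact force between spacer and divider_3 above 0.5 N and y of divider_3 in the frame of divider_2 between -0.0315 and -0.0285 m).
At the end, for the whole second after the job is handed in: All three gaps (end panel to divider 1, 1 to 2, 2 to 3) are 22 mm within 1.5 mm, and the spacer block stands upright (within 0.12 rad) and at rest on the floor of the tray, released (y of divider_1 in the frame of end_panel between -0.0355 and -0.0325 m and y of divider_2 in the frame of divider_1 between -0.0315 and -0.0285 m and y of divider_3 in the frame of divider_2 between -0.0315 and -0.0285 m and x of spacer in the frame of tray between -0.08 and 0.08 m and y of spacer in the frame of tray between -0.115 and 0.115 m and z of spacer in the frame of tray below 0.008 m and angle between spacer's own z axis and vertical below 0.12 rad and linear speed of spacer below 0.02 m/s); the robot touches nothing.
It fails at once if the block is forced: it is pressed with more than 12 N against the end panel, or with more than 25 N against a divider (contact force between spacer and end_panel above 12 N or contact force between spacer and divider_1 above 25 N or contact force between spacer and divider_2 above 25 N or contact force between spacer and divider_3 above 25 N).
It fails at once if a cup is moved by more than 2 cm (distance of any of cup_green, cup_white from where it was at the start of the episode above 0.02 m).
It also fails if it takes over 72 s, if anything falls off the work surface, if the arm or the gripper's body presses on something with over 40 N, if the wrist force passes 120 N, or if a joint passes its speed limit or range.

## Working session

There is one attempt and no reset: what is moved stays moved. The work goes in short steps, Python scripts to look and compute and a tool call to move; the robot and the scene stay as the last step left them, time stands still between calls to the robot, and variables do not carry over. Pictures are saved under pics/ and viewed, at most 13 in all, crops included, and the job is handed in when it is done.

Besides the shell and the picture viewer there is one more tool, called after "Request:" in YAML: its name, and indented under it one key for each argument. carry_out: Moves the arm, as the interface text tells. Shift numbers are shares of 0.4 m and turn numbers shares of 45 degrees, none past 1 either way. Its arguments: {"type":"object","properties":{"targets":{"type":"array","items":{"type":"number","minimum":-1,"maximum":1}},"hand":{"type":"number"}},"required":["targets"]}

```bash
mkdir -p pics; ls; cat > h.py <<'E'
import numpy as np, cv2
from scipy.spatial.transform import Rotation as R
from workcell import sense, imaging, ctrl, finder
def save(p,n): cv2.imwrite('pics/'+n,p['frame'][:,:,::-1])
def proj(p,X):
    return cv2.projectPoints(np.float64(X).reshape(-1,1,3),np.float64(p['rvec']),np.float64(p['tvec']),np.float64(p['camera_matrix']),None)[0][:,0]
def ray(p,uv,z):
    Rm=R.from_rotvec(np.ravel(p['rvec'])).as_matrix();c=-Rm.T@np.ravel(p['tvec'])
    uv=np.reshape(uv,(-1,2)).astype(float)
    d=(Rm.T@np.linalg.inv(p['camera_matrix'])@np.c_[uv,np.ones(len(uv))].T).T
    return c+d*((z-c[2])/d[:,2])[:,None]
E
python3 - <<'E'
from h import *
for n in ['top','side']:
    p=imaging.capture(n);save(p,n+'1.png')
    Rm=R.from_rotvec(np.ravel(p['rvec'])).as_matrix();print(n,-Rm.T@np.ravel(p['tvec']))
    for t in ['spacer','divider_1','end_panel','tray','cup_green','cup_white','rack']:
        for d in finder.find_in(p,t): print(t,round(d['confidence'],2),(np.array(d['rect'])*[512,384,512,384]).round(0))
s=sense();print({k:np.round(v,3) for k,v in s.items()},ctrl.tips_ahead)
E
```

```text
pics
top [0.10158312 0.06388033 1.64348854]
spacer 0.84 [330. 175. 349. 191.]
spacer 0.83 [316. 221. 344. 246.]
spacer 0.64 [268. 197. 295. 230.]
divider_1 0.62 [258. 134. 266. 179.]
divider_1 0.61 [225. 142. 235. 174.]
end_panel 0.49 [212. 136. 222. 184.]
end_panel 0.19 [327. 173. 346. 194.]
tray 0.67 [303. 152. 382. 205.]
cup_green 0.87 [146. 132. 175. 165.]
cup_green 0.5 [257. 139. 265. 178.]
cup_white 0.62 [151. 188. 173. 217.]
rack 0.75 [212. 134. 288. 184.]
side [0.37215732 1.64851898 0.71384016]
spacer 0.9 [269. 169. 300. 202.]
spacer 0.73 [289. 152. 311. 185.]
spacer 0.66 [246. 155. 263. 182.]
divider_1 0.68 [202. 193. 246. 198.]
divider_1 0.63 [205. 186. 246. 195.]
divider_1 0.61 [202. 182. 245. 188.]
end_panel 0.84 [206. 197. 251. 226.]
tray 0.75 [223. 160. 269. 186.]
cup_green 0.93 [184. 234. 223. 262.]
cup_white 0.66 [255. 228. 291. 262.]
rack 0.83 [203. 183. 248. 228.]
{'t': np.float64(0.8), 'joint_positions': array([ 1.169,  0.342,  1.524,  0.   ,  1.275, -0.146]), 'dq': array([ 0.001,  0.   ,  0.001,  0.   , -0.   , -0.001]), 'joint_torque': array([-1.0000e-03, -4.3110e+01, -2.4447e+01,  7.2000e-02,  4.8000e-02,
       -0.0000e+00]), 'tool_pos': array([0.133, 0.508, 0.216]), 'tool_rot': array([-0.401, -3.116, -0.   ]), 'wrist_force': array([ 0.417, -0.562, -0.949]), 'torque': array([ 0.013, -0.015, -0.015]), 'grip_force': np.float64(0.0), 'grip_width': np.float64(1.002)} 0.011
```

```bash
python3 - <<'E'
import cv2,numpy as np
a=cv2.imread('pics/top1.png')[110:260,140:390];b=cv2.imread('pics/side1.png')[140:270,175:325]
cv2.imwrite('pics/c1.png',cv2.resize(a,None,fx=3.2,fy=3.2,interpolation=cv2.INTER_CUBIC))
cv2.imwrite('pics/c2.png',cv2.resize(b,None,fx=4.5,fy=4.5,interpolation=cv2.INTER_CUBIC))
E
```

```text
(no output)
```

View pics/c1.png

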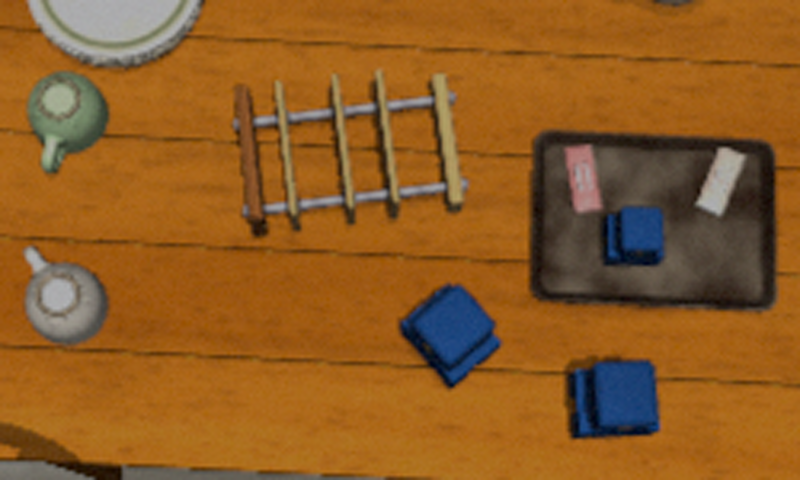

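View pics/c2.png

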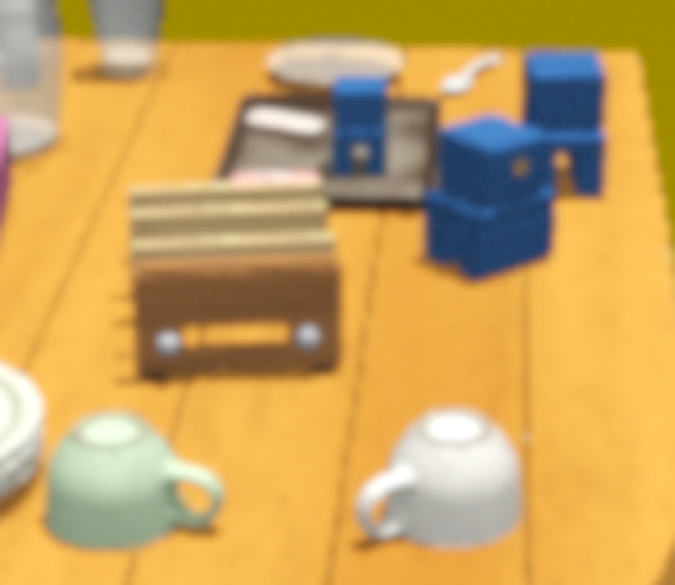

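Candidates (top view): (340,183) on the tray, smallest, which is the one meant. (330,234) and (282,214) are larger blocks standing on the table, so look-alikes. The end panel is at the left (x≈217) and the cups are at the far left.

```bash
python3 - <<'E'
from h import *
p=imaging.capture('top')
c=lambda l:[(140+u/3.2,110+v/3.2) for u,v in l]
print('tray corners z.017',ray(p,c([(540,133),(775,143),(772,305),(535,298)]),.017).round(3))
print('blk top corners',ray(p,c([(622,208),(662,208),(664,263),(622,264)]),.083).round(3))
print('shoulder left',ray(p,c([(607,212),(604,263)]),.043).round(3))
print('panel/div ends z.09',ray(p,c([(241,87),(258,220),(280,82),(294,220),(335,77),(349,215),(379,72),(393,210)]),.09).round(3))
print('bar',ray(p,c([(439,76),(456,206)]),.05).round(3))
print('others',ray(p,c([(455,325),(625,395)]),.1).round(3))
print(R.from_rotvec(sense()['tool_rot']).as_matrix().round(3))
w=imaging.capture('wrist');Rm=R.from_rotvec(np.ravel(w['rvec'])).as_matrix();C=-Rm.T@np.ravel(w['tvec']);print('wristcam',C,Rm.round(2), w['camera_matrix'])
E
```

```text
tray corners z.017 [[ 0.605 -0.106  0.017]
 [ 0.607 -0.367  0.017]
 [ 0.424 -0.362  0.017]
 [ 0.419 -0.105  0.017]]
blk top corners [[ 0.507 -0.187  0.083]
 [ 0.509 -0.229  0.083]
 [ 0.45  -0.232  0.083]
 [ 0.446 -0.188  0.083]]
shoulder left [[ 0.512 -0.177  0.043]
 [ 0.455 -0.175  0.043]]
panel/div ends z.09 [[0.618 0.223 0.09 ]
 [0.473 0.195 0.09 ]
 [0.626 0.181 0.09 ]
 [0.475 0.157 0.09 ]
 [0.634 0.123 0.09 ]
 [0.483 0.1   0.09 ]
 [0.642 0.076 0.09 ]
 [0.491 0.054 0.09 ]]
bar [[ 0.655  0.01   0.05 ]
 [ 0.509 -0.014  0.05 ]]
others [[ 0.37  -0.015  0.1  ]
 [ 0.307 -0.19   0.1  ]]
[[-0.967  0.253  0.   ]
 [ 0.253  0.967  0.   ]
 [-0.     0.    -1.   ]]
wristcam [0.05516538 0.52980411 0.38530831] [[ 0.25  0.97  0.  ]
 [ 0.92 -0.24  0.29]
 [ 0.28 -0.07 -0.96]] [[337.74612976   0.         255.05510445]
 [  0.         337.74612976 190.44084373]
 [  0.           0.           1.        ]]
```

```bash
cat >> h.py <<'E'
def step(target,az=None,s=None):
    """shares for a move to world target with tool-y azimuth az (deg), from the state"""
    s=s or sense();M=R.from_rotvec(s['tool_rot']).as_matrix()
    d=M.T@(np.array(target)-s['tool_pos'])/.4
    T=np.zeros(3)
    if az is not None:
        a=np.radians(az);D=np.array([[-np.sin(a),np.cos(a),0],[np.cos(a),np.sin(a),0],[0,0,-1.]]).T
        T=R.from_matrix(M.T@D).as_rotvec()/np.radians(45)
    print('shift',d.round(4),'turn',T.round(4),'mm',np.linalg.norm(d*400).round(1))
E
python3 - <<'E'
from h import *
step([.40,.25,.27],30.3);step([.42,.15,.27],30.3)
E
```

```text
shift [-0.8093 -0.4549 -0.1344] turn [ 2.000e-04 -0.000e+00  1.001e+00] mm 375.2
shift [-0.921  -0.6841 -0.1344] turn [ 2.000e-04 -0.000e+00  1.001e+00] mm 462.0
```

Request:
carry_out:
  targets: [-0.8, -0.45, -0.13, 0, 0, 1, -0.8, -0.45, -0.13, 0, 0, 1, -0.8, -0.45, -0.13, 0, 0, 1, -0.8, -0.45, -0.13, 0, 0, 1, -0.8, -0.45, -0.13, 0, 0, 1, -0.8, -0.45, -0.13, 0, 0, 1, -0.92, -0.68, -0.13, 0, 0, 1, -0.92, -0.68, -0.13, 0, 0, 1]
  hand: -1

```text
t: 1.9
tool_pos: [0.4206, 0.1493, 0.2682]
tool_rot: [1.565, 2.724, -0.0]
wrist_force: [0.2, -1.1, 0.7]
grip_width: 1.0
grip_force: 0.0
```

```bash
python3 - <<'E'
from h import *
print(sense()['tool_pos'],sense()['wrist_force'])
step([.47,-.21,.25],0)
E
```

```text
[0.42058589 0.14932396 0.2682215 ] [ 0.15780544 -1.11007346  0.68634688]
shift [-0.8382 -0.3459  0.0458] turn [1.000e-04 3.000e-04 6.723e-01] mm 363.2
```

Request:
carry_out:
  targets: [-0.84, -0.35, 0.045, 0, 0, 0.67, -0.84, -0.35, 0.045, 0, 0, 0.67, -0.84, -0.35, 0.045, 0, 0, 0.67, -0.84, -0.35, 0.045, 0, 0, 0.67, -0.84, -0.35, 0.045, 0, 0, 0.67, -0.84, -0.35, 0.045, 0, 0, 0.67, -0.84, -0.35, 0.045, 0, 0, 0.67, -0.84, -0.35, 0.045, 0, 0, 0.67]

```text
t: 2.9
tool_pos: [0.4687, -0.2086, 0.25]
tool_rot: [-2.218, -2.224, -0.0]
wrist_force: [-0.2, 0.6, -0.3]
grip_width: 1.0
grip_force: 0.0
```

```bash
python3 - <<'E'
from h import *
w=imaging.capture('wrist');save(w,'w1.png')
cv2.imwrite('pics/w1b.png',cv2.resize(w['frame'][:,:,::-1],(768,576)))
for d in finder.outline_of(w,'spacer'): print(d['confidence'],(np.array(d['rect'])*[512,384,512,384]).round(0))
print(sense()['tool_pos'])
E
```

```text
0.67 [133.   0. 191.  28.]
0.65 [ 44.  96. 157. 183.]
0.63 [250. 131. 297. 185.]
[ 0.46891226 -0.20780635  0.25039523]
```

View pics/w1b.png

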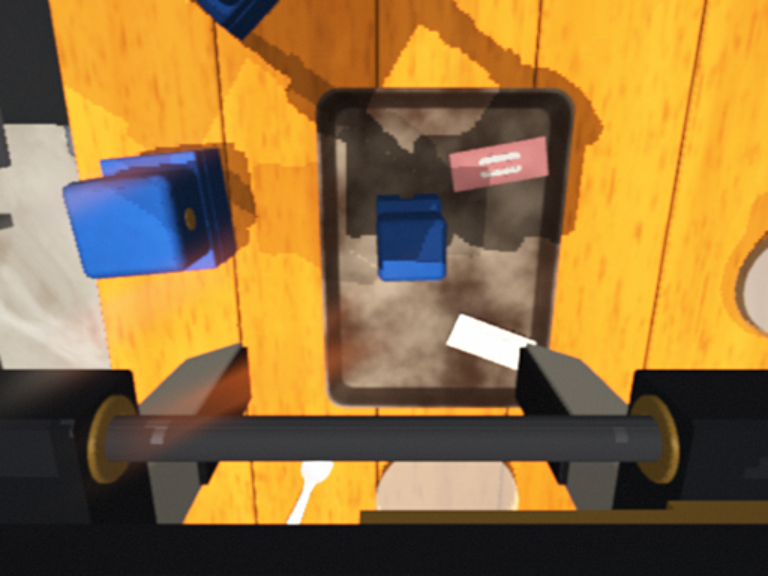

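Wrist view shows the tray block at about (274,160). Its top face spans roughly (252..297, 142..187) px, with the shoulder and slot notch at the +y end. So its 48 mm side runs along world x, which matches my tool azimuth of 0.

```bash
python3 - <<'E'
from h import *
w=imaging.capture('wrist')
q=[(378,214),(446,214),(446,280),(380,280)]
c=ray(w,np.array(q)/1.5,.083);print(c.round(4),c.mean(0))
b=ray(w,np.array([(377,195),(440,195)])/1.5,.043);print(b.round(4))
big=cv2.resize(w['frame'][110:210,220:330,::-1],None,fx=6,fy=6,interpolation=cv2.INTER_CUBIC);cv2.imwrite('pics/w2.png',big)
print(ray(w,np.array([(322,92),(572,92),(555,405),(335,405)])/1.5,.017).round(3))
E
```

```text
[[ 0.465  -0.1796  0.083 ]
 [ 0.5102 -0.1794  0.083 ]
 [ 0.5121 -0.2252  0.083 ]
 [ 0.4664 -0.2254  0.083 ]] [ 0.48841683 -0.20240292  0.083     ]
[[ 0.4639 -0.1719  0.043 ]
 [ 0.5103 -0.1717  0.043 ]]
[[ 0.423 -0.099  0.017]
 [ 0.609 -0.098  0.017]
 [ 0.623 -0.361  0.017]
 [ 0.426 -0.361  0.017]]
```

View pics/w2.png

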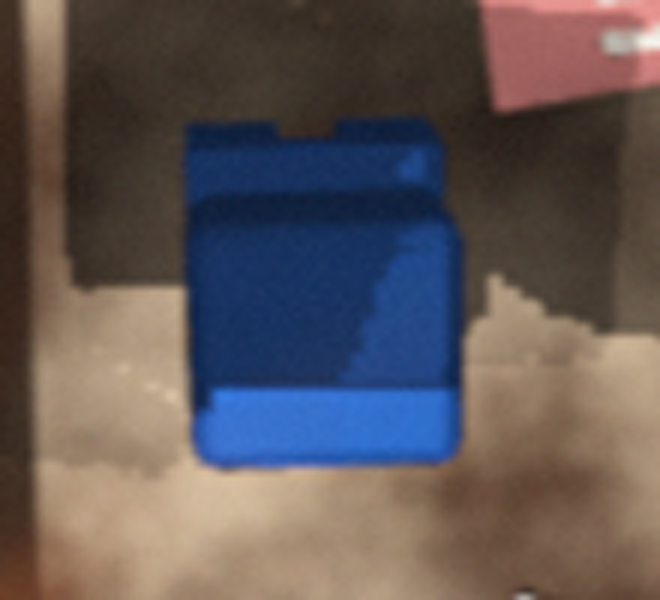

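```bash
python3 - <<'E'
from h import *
step([.4884,-.2024,.059],1.5)
E
```

```text
shift [0.0132 0.0483 0.4789] turn [ 0.0005 -0.0001 -0.0269] mm 192.6
```

Request:
carry_out:
  targets: [0.013, 0.048, 0.2, 0, 0, -0.027, 0.013, 0.048, 0.32, 0, 0, -0.027, 0.013, 0.048, 0.4, 0, 0, -0.027, 0.013, 0.048, 0.44, 0, 0, -0.027, 0.013, 0.048, 0.478, 0, 0, -0.027, 0.013, 0.048, 0.478, 0, 0, -0.027, 0.013, 0.048, 0.478, 0, 0, -0.027]

```text
t: 3.92
tool_pos: [0.4887, -0.2038, 0.0599]
tool_rot: [2.192, 2.248, 0.001]
wrist_force: [-0.0, 0.5, -0.4]
grip_width: 0.996
grip_force: 0.0
```

Request:
carry_out:
  targets: [0, 0, 0, 0, 0, 0, 0, 0, 0, 0, 0, 0, 0, 0, 0, 0, 0, 0, 0, 0, 0, 0, 0, 0, 0, 0, 0, 0, 0, 0, 0, 0, 0, 0, 0, 0]
  hand: 1

```text
t: 4.68
tool_pos: [0.4882, -0.2038, 0.059]
tool_rot: [-2.194, -2.248, -0.0]
wrist_force: [-0.0, 0.8, 0.4]
grip_width: 0.52
grip_force: 30.0
```

```bash
python3 - <<'E'
from h import *
s=sense();print(s['tool_pos'],s['wrist_force'],s['grip_width']*92,s['grip_force'])
step([.49,-.20,.20],40)
E
```

```text
[ 0.48815257 -0.20376112  0.0589869 ] [-0.04664766  0.81249449  0.37433619] 47.86704618748777 29.976545870304108
shift [ 0.0093  0.0049 -0.3525] turn [ 1.000e-04 -1.000e-04 -8.577e-01] mm 141.1
```

Request:
carry_out:
  targets: [0, 0, -0.15, 0, 0, 0, 0, 0, -0.3, 0, 0, 0, 0, 0, -0.42, 0, 0, 0, 0, 0, -0.42, 0, 0, -0.25, 0, 0, -0.42, 0, 0, -0.5, 0, 0, -0.42, 0, 0, -0.75, 0, 0, -0.42, 0, 0, -1, 0, 0, -0.42, 0, 0, -1]

```text
t: 5.68
tool_pos: [0.4879, -0.2036, 0.2267]
tool_rot: [-1.166, -2.916, -0.0]
wrist_force: [-0.7, -0.2, -0.2]
grip_width: 0.52
grip_force: 30.0
```

```bash
python3 - <<'E'
from h import *
s=sense();print(s['tool_pos'],s['wrist_force'],s['grip_width']*92)
step([.535,.13,.23],90)
E
```

```text
[ 0.48793151 -0.20363915  0.22668363] [-0.68983585 -0.18737229 -0.17743218] 47.82821817611408
shift [ 0.4898  0.6853 -0.0079] turn [ 3.000e-04 -9.000e-04 -9.685e-01] mm 337.0
```

Request:
carry_out:
  targets: [0.49, 0.68, -0.03, 0, 0, -1, 0.49, 0.68, -0.03, 0, 0, -1, 0.49, 0.68, -0.03, 0, 0, -1, 0.49, 0.68, -0.03, 0, 0, -1, 0.49, 0.68, -0.03, 0, 0, -1, 0.49, 0.68, -0.03, 0, 0, -1, 0.49, 0.68, -0.03, 0, 0, -1, 0.49, 0.68, -0.03, 0, 0, -1]

```text
t: 6.68
tool_pos: [0.5335, 0.1276, 0.2388]
tool_rot: [0.036, -3.141, 0.001]
wrist_force: [0.1, -0.7, -1.5]
grip_width: 0.522
grip_force: 30.0
```

```bash
python3 - <<'E'
from h import *
w=imaging.capture('wrist');save(w,'w3.png')
cv2.imwrite('pics/w3b.png',cv2.resize(w['frame'][:,:,::-1],(768,576)))
s=sense();print(s['tool_pos'],s['tool_rot'])
E
```

```text
[0.53359483 0.12727107 0.23887376] [ 3.52336791e-02 -3.14095034e+00  6.12377913e-04]
```

View pics/w3b.png

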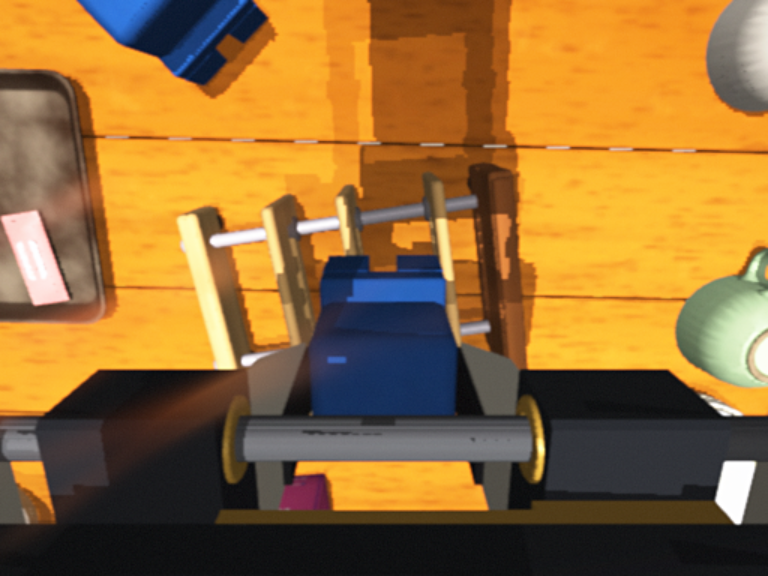

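```bash
python3 - <<'E'
from h import *
im=cv2.imread('pics/w3.png')[105:225,170:350]
cv2.imwrite('pics/w3c.png',cv2.resize(im,None,fx=4.4,fy=4.4,interpolation=cv2.INTER_CUBIC))
E
```

```text
(no output)
```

View pics/w3c.png

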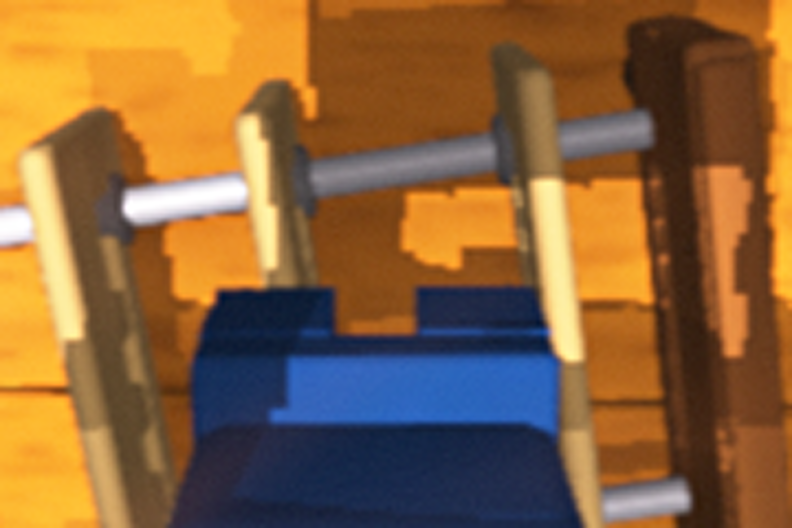

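Wrist crop: d1's top strip runs about (545,200)–(565,350), d2's left edge is near (252,200), d3's left edge near (62,300), and the panel's inner top edge runs (690,60)–(725,430). The block hangs straight, with its slot notch centred at x≈375.

```bash
python3 - <<'E'
from h import *
w=imaging.capture('wrist')
f=lambda l,z=.088: ray(w,np.array(l)/4.4+[170,105],z)
L={'d1R':f([(555,80),(562,200),(583,350),(601,500)]),'d2L':f([(239,125),(252,200),(264,275)]),'d3L':f([(23,155),(62,300),(80,400)]),
'pIn':f([(688,60),(727,430)],.09),'pOut':f([(755,50),(788,430)],.09)}
for k,v in L.items():
    d=v[0]-v[-1];print(k,v[:,:2].round(4).tolist(),'yaw',np.arctan2(d[1],d[0]).round(3),np.degrees(np.arctan2(d[1],d[0])).round(1))
th=.155
n=np.array([-np.sin(th),np.cos(th)])
for k,v in L.items(): print(k,(v[:,:2]@n).round(4))
print('slot',f([(335,310),(415,310)],.22).round(4)[:,:2]@n, sense()['tool_pos'])
E
```

```text
d1R [[0.4848, 0.1664], [0.5105, 0.1694], [0.5443, 0.1761], [0.5802, 0.1825]] yaw -2.974 -170.4
d2L [[0.4958, 0.0993], [0.5119, 0.1021], [0.5286, 0.1047]] yaw -2.98 -170.7
d3L [[0.5032, 0.0528], [0.5352, 0.0599], [0.5585, 0.0631]] yaw -2.958 -169.5
pIn [[0.4799, 0.1939], [0.5618, 0.2096]] yaw -2.952 -169.2
pOut [[0.4775, 0.2078], [0.5615, 0.2234]] yaw -2.958 -169.5
d1R [0.0896 0.0886 0.09   0.0908]
d2L [0.0216 0.0218 0.0218]
d3L [-0.0255 -0.0234 -0.0239]
pIn [0.1175 0.1203]
pOut [0.1315 0.134 ]
slot [0.04430757 0.05461377] [0.53367869 0.12714904 0.23895129]
```

```bash
python3 - <<'E'
from h import *
step([.551,.1713,.158],100)
E
```

```text
shift [-0.0458  0.1094  0.2023] turn [-0.0003 -0.0003 -0.194 ] mm 93.8
```

Request:
carry_out:
  targets: [-0.0458, 0.1094, 0.05, 0, 0, -0.194, -0.0458, 0.1094, 0.1, 0, 0, -0.194, -0.0458, 0.1094, 0.16, 0, 0, -0.194, -0.0458, 0.1094, 0.2, 0, 0, -0.194, -0.0458, 0.1094, 0.2, 0, 0, -0.194, -0.0458, 0.1094, 0.2, 0, 0, -0.194]

```text
t: 7.52
tool_pos: [0.5516, 0.1723, 0.16]
tool_rot: [-0.276, 3.128, 0.0]
wrist_force: [-0.6, -0.4, -0.8]
grip_width: 0.522
grip_force: 30.0
```

```bash
python3 - <<'E'
from h import *
w=imaging.capture('wrist');save(w,'w4.png')
cv2.imwrite('pics/w4c.png',cv2.resize(w['frame'][90:230,170:350,::-1],None,fx=4.25,fy=4.25,interpolation=cv2.INTER_CUBIC))
s=sense();print(s['tool_pos'],s['tool_rot'],s['wrist_force']);step([.551,.1713,.158],100)
E
```

```text
[0.55163942 0.17243698 0.1601307 ] [-2.76586655e-01  3.12738298e+00  3.92153867e-04] [ 0.14165989  0.11789045 -0.33772706]
shift [ 0.0021 -0.0025  0.0053] turn [0.0001 0.0026 0.0024] mm 2.5
```

View pics/w4c.png

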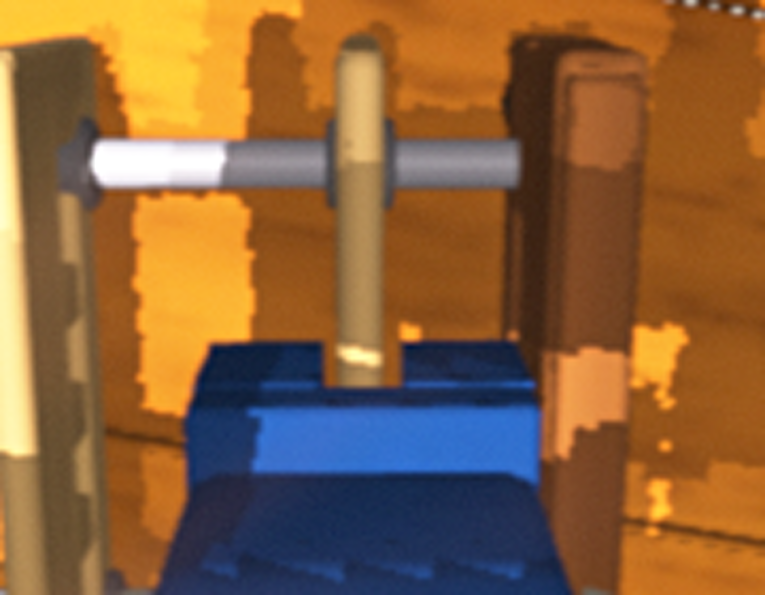

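The divider (centre x≈360) sits within the slot notch (325–403) and is parallel to it, and the panel edge is at x≈555. Next I lower the block.

Request:
carry_out:
  targets: [0, -0.0015, 0.015, 0, 0, 0, 0, -0.0015, 0.03, 0, 0, 0, 0, -0.0015, 0.04, 0, 0, 0, 0, -0.0015, 0.05, 0, 0, 0, 0, -0.0015, 0.06, 0, 0, 0, 0, -0.0015, 0.07, 0, 0, 0, 0, -0.0015, 0.08, 0, 0, 0, 0, -0.0015, 0.09, 0, 0, 0, 0, -0.0015, 0.09, 0, 0, 0, 0, -0.0015, 0.09, 0, 0, 0]

```text
t: 8.82
tool_pos: [0.5512, 0.172, 0.1231]
tool_rot: [-0.278, 3.129, 0.0]
wrist_force: [-0.7, -1.5, -0.5]
grip_width: 0.52
grip_force: 30.0
```

Request:
carry_out:
  targets: [0, 0.0025, 0, 0, 0, 0, 0, 0.005, 0, 0, 0, 0, 0, 0.0075, 0, 0, 0, 0, 0, 0.01, 0, 0, 0, 0, 0, 0.012, 0, 0, 0, 0, 0, 0.014, 0, 0, 0, 0, 0, 0.016, 0, 0, 0, 0, 0, 0.0175, 0, 0, 0, 0, 0, 0.0175, 0, 0, 0]

```text
schema error: expected a multiple of 6 numbers
```

Request:
carry_out:
  targets: [0, 0.0025, 0, 0, 0, 0, 0, 0.005, 0, 0, 0, 0, 0, 0.0075, 0, 0, 0, 0, 0, 0.01, 0, 0, 0, 0, 0, 0.012, 0, 0, 0, 0, 0, 0.014, 0, 0, 0, 0, 0, 0.016, 0, 0, 0, 0, 0, 0.0175, 0, 0, 0, 0]

```text
t: 9.82
tool_pos: [0.5499, 0.179, 0.1231]
tool_rot: [-0.278, 3.129, 0.0]
wrist_force: [0.3, -4.4, 1.0]
grip_width: 0.521
grip_force: 30.0
```

Request:
carry_out:
  targets: [0, 0.0008, 0, 0, 0, 0, 0, 0.0016, 0, 0, 0, 0, 0, 0.0024, 0, 0, 0, 0, 0, 0.0032, 0, 0, 0, 0, 0, 0.0032, 0, 0, 0, 0]

```text
t: 10.45
tool_pos: [0.5498, 0.1795, 0.1231]
tool_rot: [-0.277, 3.129, -0.002]
wrist_force: [0.4, -6.3, 1.3]
grip_width: 0.523
grip_force: 30.0
```

Request:
carry_out:
  targets: [0, 0.0005, 0, 0, 0, 0, 0, 0.001, 0, 0, 0, 0, 0, 0.001, 0, 0, 0, 0]

```text
t: 10.82
tool_pos: [0.5498, 0.1796, 0.1231]
tool_rot: [-0.277, 3.129, -0.002]
wrist_force: [-0.1, -7.8, 1.0]
grip_width: 0.52
grip_force: 30.0
```

```bash
python3 - <<'E'
from h import *
w=imaging.capture('wrist');save(w,'w5.png')
F=[]
for i in range(4):
    s=sense();F.append(s['wrist_force']);imaging.capture('wrist') if i<3 else 0
print(np.round(F,1),s['tool_pos'])
cv2.imwrite('pics/w5c.png',cv2.resize(w['frame'][90:230,170:350,::-1],None,fx=4.25,fy=4.25,interpolation=cv2.INTER_CUBIC))
E
```

```text
[[ 0.8 -8.3  2.2]
 [ 0.4 -7.7  1.4]
 [ 0.5 -8.   1.5]
 [ 1.  -7.8  0. ]] [0.54974673 0.17960285 0.12311594]
```

View pics/w5c.png

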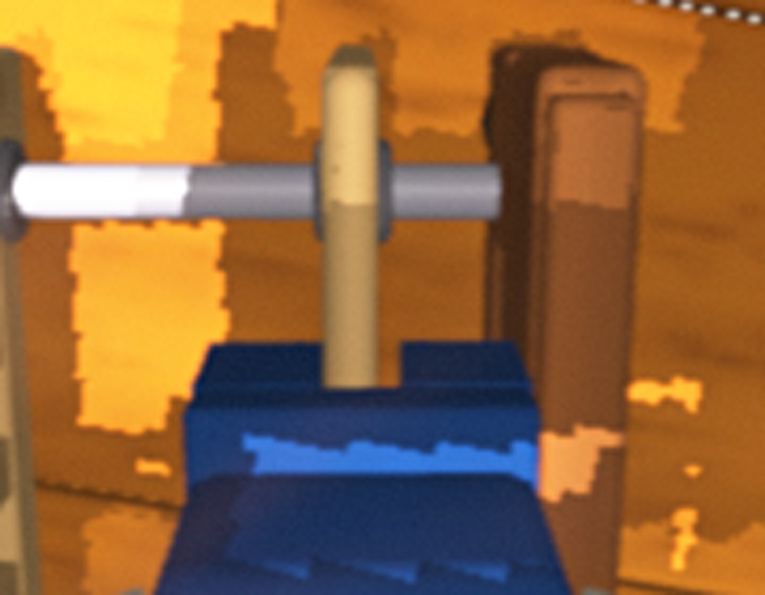

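Against the left cheek the divider is set, and the right cheek touches the panel (edge at x≈538). The force of about 8 N confirms contact. Next I back off, lift, and go over divider 2.

Request:
carry_out:
  targets: [0, -0.004, 0, 0, 0, 0, 0, -0.0078, 0, 0, 0, 0, 0, -0.0078, 0, 0, 0, 0, 0, -0.0078, -0.02, 0, 0, 0, 0, -0.0078, -0.045, 0, 0, 0, 0, -0.0078, -0.07, 0, 0, 0, 0, -0.0078, -0.1, 0, 0, 0, 0, -0.08, -0.1, 0, 0, 0, 0, -0.14, -0.1, 0, 0, 0, 0, -0.171, -0.1, 0, 0, 0, 0, -0.171, -0.1, 0, 0, 0, 0, -0.171, -0.1, 0, 0, 0]

```text
t: 12.52
tool_pos: [0.5615, 0.1139, 0.1631]
tool_rot: [-0.278, 3.129, 0.001]
wrist_force: [-0.9, -0.2, -0.9]
grip_width: 0.513
grip_force: 30.0
```

```bash
python3 - <<'E'
from h import *
w=imaging.capture('wrist');save(w,'w6.png')
s=sense();print(s['tool_pos'],s['wrist_force'])
cv2.imwrite('pics/w6c.png',cv2.resize(w['frame'][90:230,170:350,::-1],None,fx=4.25,fy=4.25,interpolation=cv2.INTER_CUBIC))
E
```

```text
[0.56140313 0.11400468 0.16310008] [ 0.09136293  0.10095614 -0.48841843]
```

View pics/w6c.png

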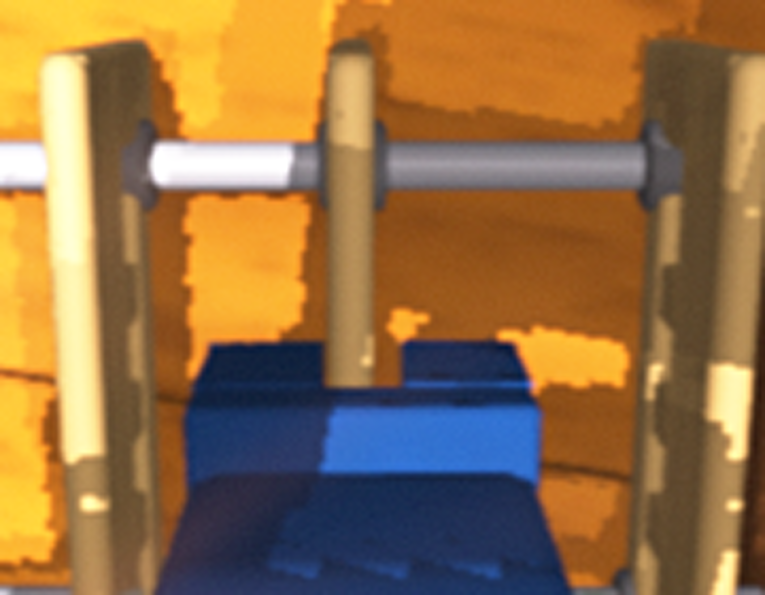

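Divider 2's centre is at x≈351 and the notch is at 364, so I shift about −2 mm and lower. Divider 1 at ≈752 is about 68 mm away.

Request:
carry_out:
  targets: [0, -0.0053, 0, 0, 0, 0, 0, -0.0053, 0.02, 0, 0, 0, 0, -0.0053, 0.035, 0, 0, 0, 0, -0.0053, 0.05, 0, 0, 0, 0, -0.0053, 0.065, 0, 0, 0, 0, -0.0053, 0.08, 0, 0, 0, 0, -0.0053, 0.09, 0, 0, 0, 0, -0.0053, 0.1, 0, 0, 0, 0, -0.0053, 0.1, 0, 0, 0]

```text
t: 13.7
tool_pos: [0.5618, 0.1111, 0.1227]
tool_rot: [0.278, -3.129, -0.0]
wrist_force: [0.9, -0.2, -1.2]
grip_width: 0.52
grip_force: 30.0
```

Request:
carry_out:
  targets: [0, 0.003, 0, 0, 0, 0, 0, 0.007, 0, 0, 0, 0, 0, 0.013, 0, 0, 0, 0, 0, 0.02, 0, 0, 0, 0, 0, 0.027, 0, 0, 0, 0, 0, 0.034, 0, 0, 0, 0, 0, 0.041, 0, 0, 0, 0, 0, 0.048, 0, 0, 0, 0, 0, 0.055, 0, 0, 0, 0, 0, 0.062, 0, 0, 0, 0, 0, 0.069, 0, 0, 0, 0, 0, 0.075, 0, 0, 0, 0, 0, 0.08, 0, 0, 0, 0, 0, 0.084, 0, 0, 0, 0, 0, 0.087, 0, 0, 0, 0, 0, 0.09, 0, 0, 0, 0, 0, 0.09, 0, 0, 0, 0]

```text
t: 15.82
tool_pos: [0.5556, 0.1467, 0.123]
tool_rot: [-0.278, 3.129, 0.0]
wrist_force: [1.4, -4.0, 1.5]
grip_width: 0.517
grip_force: 30.0
```

```bash
python3 - <<'E'
from h import *
s=sense();print(s['tool_pos'],s['wrist_force'],s['tool_pos'][:2]@[-.1736,.9848])
E
```

```text
[0.55561377 0.1467356  0.12301082] [ 1.35318689 -3.9745772   1.54448774] 0.048050671287267414
```

Request:
carry_out:
  targets: [0, 0.001, 0, 0, 0, 0, 0, 0.002, 0, 0, 0, 0, 0, 0.003, 0, 0, 0, 0, 0, 0.004, 0, 0, 0, 0, 0, 0.005, 0, 0, 0, 0, 0, 0.006, 0, 0, 0, 0, 0, 0.007, 0, 0, 0, 0, 0, 0.007, 0, 0, 0, 0]

```text
t: 16.82
tool_pos: [0.5551, 0.1494, 0.123]
tool_rot: [-0.278, 3.129, 0.0]
wrist_force: [1.4, -4.3, -0.3]
grip_width: 0.521
grip_force: 30.0
```

```bash
python3 - <<'E'
from h import *
for i in range(2): imaging.capture('wrist');s=sense();print(s['tool_pos'],s['wrist_force'],s['tool_pos'][:2]@[-.1736,.9848])
E
```

```text
[0.55512203 0.14940145 0.12300133] [ 1.45293477 -3.5743575   0.64313674] 0.05076136876331681
[0.55512016 0.14937735 0.12300819] [ 6.68440888e-01 -4.19404200e+00  3.13913104e-03] 0.05073795383396103
```

Remaining ≈0.7 mm; creep.

Request:
carry_out:
  targets: [0, 0.0008, 0, 0, 0, 0, 0, 0.0016, 0, 0, 0, 0, 0, 0.0024, 0, 0, 0, 0, 0, 0.0024, 0, 0, 0, 0]

```text
t: 17.42
tool_pos: [0.555, 0.1499, 0.123]
tool_rot: [-0.278, 3.129, -0.001]
wrist_force: [1.3, -5.7, 0.5]
grip_width: 0.518
grip_force: 30.0
```

```bash
python3 - <<'E'
from h import *
for i in range(3): imaging.capture('wrist');s=sense();print(s['tool_pos'],s['wrist_force'],s['tool_pos'][:2]@[-.1736,.9848])
E
```

```text
[0.55501226 0.14992912 0.12298625] [ 0.94919898 -5.75441439  0.59455069] 0.0513000656807243
[0.55501345 0.14995098 0.12302014] [ 0.81166883 -5.77163323  0.10317322] 0.05132139321863773
[0.55502389 0.14991804 0.12301397] [ 1.10696087 -5.74821202  0.11662575] 0.051287139289384796
```

Request:
carry_out:
  targets: [0, 0.0005, 0, 0, 0, 0, 0, 0.0008, 0, 0, 0, 0, 0, 0.0008, 0, 0, 0, 0]

```text
t: 17.95
tool_pos: [0.555, 0.15, 0.123]
tool_rot: [-0.277, 3.129, -0.001]
wrist_force: [2.5, -6.3, 0.0]
grip_width: 0.522
grip_force: 30.0
```

```bash
python3 - <<'E'
from h import *
for i in range(2): imaging.capture('wrist');s=sense();print(s['tool_pos'],s['wrist_force'],s['tool_pos'][:2]@[-.1736,.9848])
E
```

```text
[0.55503007 0.14998841 0.12304329] [ 1.47394447 -6.97519789  0.490954  ] 0.05135536490295015
[0.55499453 0.14998039 0.12300625] [ 0.67935997 -6.86814719 -0.06037335] 0.051353636033183096
```

Request:
carry_out:
  targets: [0, -0.004, 0, 0, 0, 0, 0, -0.0068, 0, 0, 0, 0, 0, -0.0068, 0, 0, 0, 0, 0, -0.0068, -0.02, 0, 0, 0, 0, -0.0068, -0.045, 0, 0, 0, 0, -0.0068, -0.07, 0, 0, 0, 0, -0.0068, -0.1, 0, 0, 0, 0, -0.08, -0.1, 0, 0, 0, 0, -0.16, -0.1, 0, 0, 0, 0, -0.217, -0.1, 0, 0, 0, 0, -0.217, -0.1, 0, 0, 0, 0, -0.217, -0.1, 0, 0, 0]

```text
t: 19.55
tool_pos: [0.5701, 0.0657, 0.1634]
tool_rot: [-0.277, 3.129, 0.001]
wrist_force: [0.2, -0.3, -1.9]
grip_width: 0.518
grip_force: 30.0
```

```bash
python3 - <<'E'
from h import *
w=imaging.capture('wrist');save(w,'w7.png')
s=sense();print(s['tool_pos'],s['wrist_force'],s['tool_pos'][:2]@[-.1736,.9848])
cv2.imwrite('pics/w7c.png',cv2.resize(w['frame'][90:230,170:350,::-1],None,fx=4.25,fy=4.25,interpolation=cv2.INTER_CUBIC))
E
```

```text
[0.57003073 0.06595498 0.16328265] [ 0.06983825  0.14510822 -1.65061174] -0.03400487288861427
```

View pics/w7c.png

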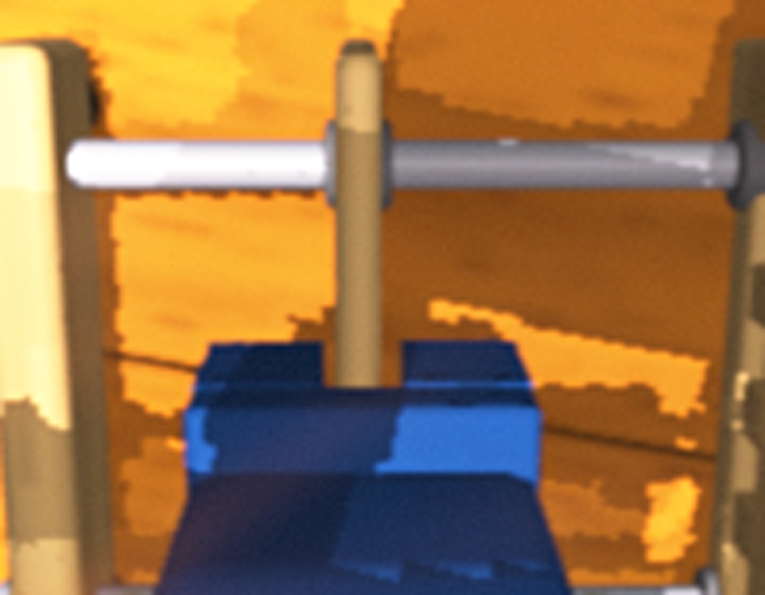

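Divider 3's centre is at x≈360 within the notch (325–403), so it is aligned. I lower the block.

Request:
carry_out:
  targets: [0, -0.0015, 0.01, 0, 0, 0, 0, -0.0015, 0.02, 0, 0, 0, 0, -0.0015, 0.035, 0, 0, 0, 0, -0.0015, 0.05, 0, 0, 0, 0, -0.0015, 0.065, 0, 0, 0, 0, -0.0015, 0.08, 0, 0, 0, 0, -0.0015, 0.09, 0, 0, 0, 0, -0.0015, 0.1, 0, 0, 0, 0, -0.0015, 0.1, 0, 0, 0]

```text
t: 20.72
tool_pos: [0.5701, 0.0645, 0.1227]
tool_rot: [0.278, -3.129, -0.0]
wrist_force: [0.4, -0.2, -1.3]
grip_width: 0.517
grip_force: 30.0
```

```bash
python3 - <<'E'
from h import *
s=sense();print(s['tool_pos'],s['wrist_force'],s['tool_pos'][:2]@[-.1736,.9848])
E
```

```text
[0.57013911 0.06453717 0.12274563] [ 0.43887924 -0.15036866 -1.33856236] -0.035419946319358284
```

Request:
carry_out:
  targets: [0, 0.003, 0, 0, 0, 0, 0, 0.007, 0, 0, 0, 0, 0, 0.013, 0, 0, 0, 0, 0, 0.021, 0, 0, 0, 0, 0, 0.029, 0, 0, 0, 0, 0, 0.037, 0, 0, 0, 0, 0, 0.045, 0, 0, 0, 0, 0, 0.053, 0, 0, 0, 0, 0, 0.061, 0, 0, 0, 0, 0, 0.069, 0, 0, 0, 0, 0, 0.077, 0, 0, 0, 0, 0, 0.085, 0, 0, 0, 0, 0, 0.093, 0, 0, 0, 0, 0, 0.101, 0, 0, 0, 0, 0, 0.109, 0, 0, 0, 0, 0, 0.116, 0, 0, 0, 0, 0, 0.122, 0, 0, 0, 0, 0, 0.127, 0, 0, 0, 0, 0, 0.13, 0, 0, 0, 0, 0, 0.132, 0, 0, 0, 0]

```text
t: 23.22
tool_pos: [0.5609, 0.1166, 0.123]
tool_rot: [0.278, -3.129, -0.0]
wrist_force: [1.0, -4.6, 0.4]
grip_width: 0.522
grip_force: 30.0
```

```bash
python3 - <<'E'
from h import *
s=sense();print(s['tool_pos'],s['wrist_force'],s['tool_pos'][:2]@[-.1736,.9848])
E
```

```text
[0.56094109 0.11659808 0.12301733] [ 0.95889322 -4.64982682  0.36011954] 0.01744641638960874
```

Remaining 3.9 mm: approach 3.2 mm slowly.

Request:
carry_out:
  targets: [0, 0.001, 0, 0, 0, 0, 0, 0.002, 0, 0, 0, 0, 0, 0.003, 0, 0, 0, 0, 0, 0.004, 0, 0, 0, 0, 0, 0.005, 0, 0, 0, 0, 0, 0.006, 0, 0, 0, 0, 0, 0.007, 0, 0, 0, 0, 0, 0.008, 0, 0, 0, 0, 0, 0.008, 0, 0, 0, 0]

```text
t: 24.35
tool_pos: [0.5604, 0.1198, 0.123]
tool_rot: [-0.278, 3.129, 0.0]
wrist_force: [1.6, -4.0, 0.5]
grip_width: 0.519
grip_force: 30.0
```

```bash
python3 - <<'E'
from h import *
for i in range(3): imaging.capture('wrist');s=sense();print(s['wrist_force'],s['tool_pos'][:2]@[-.1736,.9848])
E
```

```text
[ 0.40457146 -4.10299073  1.04922201] 0.020624614199405387
[ 0.50706442 -3.70258348  1.72634568] 0.020630595161704925
[ 1.27876817 -4.08348827  0.83943714] 0.02060514989446932
```

Request:
carry_out:
  targets: [0, 0.0008, 0, 0, 0, 0, 0, 0.0016, 0, 0, 0, 0, 0, 0.0024, 0, 0, 0, 0, 0, 0.003, 0, 0, 0, 0, 0, 0.003, 0, 0, 0, 0]

```text
t: 25.12
tool_pos: [0.5603, 0.1204, 0.123]
tool_rot: [-0.277, 3.129, -0.001]
wrist_force: [1.8, -6.4, 0.4]
grip_width: 0.519
grip_force: 30.0
```

```bash
python3 - <<'E'
from h import *
for i in range(3): imaging.capture('wrist');s=sense();print(s['wrist_force'],s['tool_pos'][:2]@[-.1736,.9848])
E
```

```text
[ 1.19945785 -6.09781642  1.0109839 ] 0.021300385548092188
[ 0.96109531 -6.95809203  0.80878563] 0.0213040876266964
[ 1.14582863 -5.86415301  1.37407557] 0.021264893854518924
```

Request:
carry_out:
  targets: [0, 0.0004, 0, 0, 0, 0, 0, 0.0008, 0, 0, 0, 0, 0, 0.0008, 0, 0, 0, 0]

```text
t: 25.65
tool_pos: [0.5603, 0.1204, 0.123]
tool_rot: [-0.277, 3.129, -0.002]
wrist_force: [0.8, -7.7, 0.8]
grip_width: 0.522
grip_force: 30.0
```

Request:
carry_out:
  targets: [0, -0.004, 0, 0, 0, 0, 0, -0.007, 0, 0, 0, 0, 0, -0.007, 0, 0, 0, 0, 0, -0.007, -0.02, 0, 0, 0, 0, -0.007, -0.045, 0, 0, 0, 0, -0.007, -0.07, 0, 0, 0, 0, -0.007, -0.1, 0, 0, 0, 0, -0.007, -0.18, 0, 0, 0, 0, -0.007, -0.25, 0, 0, 0, 0, -0.007, -0.25, 0, 0, 0]

```text
t: 26.9
tool_pos: [0.5619, 0.1185, 0.2258]
tool_rot: [-0.277, 3.124, 0.0]
wrist_force: [-0.8, 0.7, -2.9]
grip_width: 0.516
grip_force: 30.0
```

```bash
python3 - <<'E'
from h import *
w=imaging.capture('wrist');save(w,'w8.png')
s=sense();print(s['tool_pos'],s['wrist_force'])
cv2.imwrite('pics/w8c.png',cv2.resize(w['frame'][70:230,150:370,::-1],None,fx=3.6,fy=3.6,interpolation=cv2.INTER_CUBIC))
step([.515,-.215,.21],55)
E
```

```text
[0.56094495 0.11844436 0.2238741 ] [ 0.15100463 -0.48878714 -1.60221627]
shift [ 0.2599 -0.8004  0.0342] turn [9.0000e-04 2.7000e-03 1.0031e+00] mm 336.9
```

View pics/w8c.png

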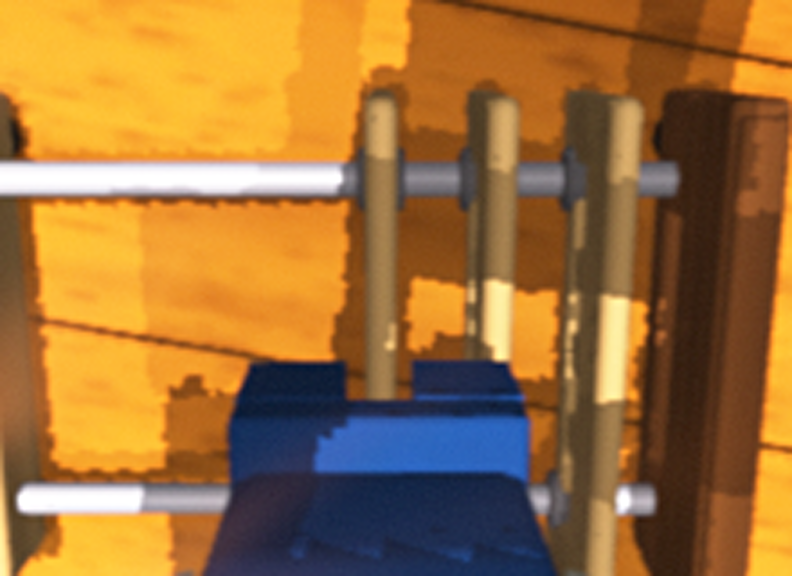

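Dividers at x≈381, 502, 624 are evenly spaced (121–122 px), and the panel face is at ≈735, so the gaps look right. I take the block back to the tray.

Request:
carry_out:
  targets: [0.1, -0.2, 0, 0, 0, 0.3, 0.26, -0.8, 0.02, 0, 0, 1, 0.26, -0.8, 0.02, 0, 0, 1, 0.26, -0.8, 0.02, 0, 0, 1, 0.26, -0.8, 0.02, 0, 0, 1, 0.26, -0.8, 0.02, 0, 0, 1, 0.26, -0.8, 0.02, 0, 0, 1, 0.26, -0.8, 0.02, 0, 0, 1, 0.26, -0.8, 0.02, 0, 0, 1]

```text
t: 28.08
tool_pos: [0.5147, -0.2135, 0.2148]
tool_rot: [-0.938, -2.998, -0.001]
wrist_force: [0.1, 0.4, -0.8]
grip_width: 0.519
grip_force: 30.0
```

```bash
python3 - <<'E'
from h import *
step([.486,-.213,.12],11);step([.486,-.213,.0598],11)
E
```

```text
shift [ 0.0596 -0.0399  0.2369] turn [-0.    -0.001  0.983] mm 99.0
shift [ 0.0595 -0.0399  0.3874] turn [-0.    -0.001  0.983] mm 157.6
```

Request:
carry_out:
  targets: [0.06, -0.04, 0, 0, 0, 0.25, 0.06, -0.04, 0.05, 0, 0, 0.5, 0.06, -0.04, 0.12, 0, 0, 0.75, 0.06, -0.04, 0.2, 0, 0, 0.98, 0.06, -0.04, 0.27, 0, 0, 0.98, 0.06, -0.04, 0.32, 0, 0, 0.98, 0.06, -0.04, 0.35, 0, 0, 0.98, 0.06, -0.04, 0.365, 0, 0, 0.98, 0.06, -0.04, 0.375, 0, 0, 0.98, 0.06, -0.04, 0.382, 0, 0, 0.98, 0.06, -0.04, 0.387, 0, 0, 0.98, 0.06, -0.04, 0.387, 0, 0, 0.98]

```text
t: 29.58
tool_pos: [0.4858, -0.2143, 0.0603]
tool_rot: [1.997, 2.425, 0.0]
wrist_force: [-0.4, -0.4, -1.4]
grip_width: 0.517
grip_force: 30.0
```

Request:
carry_out:
  targets: [0, 0, 0.0013, 0, 0, 0, 0, 0, 0.0026, 0, 0, 0, 0, 0, 0.0034, 0, 0, 0, 0, 0, 0.0034, 0, 0, 0]

```text
t: 30.08
tool_pos: [0.4858, -0.2143, 0.059]
tool_rot: [1.997, 2.425, 0.0]
wrist_force: [-1.0, 0.3, 0.9]
grip_width: 0.522
grip_force: 30.0
```

Request:
carry_out:
  targets: [0, 0, 0, 0, 0, 0, 0, 0, 0, 0, 0, 0, 0, 0, 0, 0, 0, 0, 0, 0, 0, 0, 0, 0, 0, 0, 0, 0, 0, 0, 0, 0, 0, 0, 0, 0]
  hand: -1

```text
t: 30.82
tool_pos: [0.4858, -0.2143, 0.0589]
tool_rot: [1.997, 2.425, 0.0]
wrist_force: [0.4, -0.8, 0.1]
grip_width: 0.999
grip_force: 0.0
```

Request:
carry_out:
  targets: [0, 0, -0.05, 0, 0, 0, 0, 0, -0.12, 0, 0, 0, 0, 0, -0.25, 0, 0, 0, 0, 0, -0.4, 0, 0, 0, 0, 0, -0.4, 0, 0, 0, 0, 0, -0.4, 0, 0, 0]

```text
t: 31.58
tool_pos: [0.4853, -0.2141, 0.2182]
tool_rot: [-1.997, -2.424, 0.0]
wrist_force: [-0.2, -0.2, -0.7]
grip_width: 0.998
grip_force: 0.0
```

```bash
python3 - <<'E'
from h import *
w=imaging.capture('wrist');t=imaging.capture('top')
a=cv2.resize(w['frame'][60:240,180:400,::-1],(400,327));b=cv2.resize(t['frame'][120:210,200:390,::-1],(760,360),interpolation=cv2.INTER_CUBIC)[:, :400]
cv2.imwrite('pics/w9.png',np.hstack([a,b[:327]]));print(sense()['tool_pos'],sense()['grip_width'])
E
```

```text
[ 0.48494597 -0.21382746  0.21714391] 0.9979566476248076
```

View pics/w9.png

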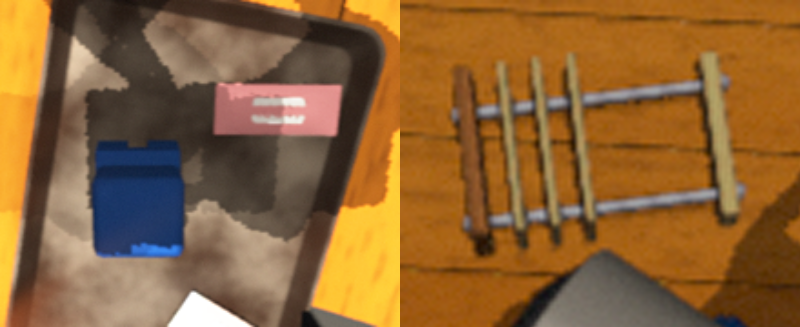

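The block stands upright on the tray floor at about (140,200), clear of the sachets. The three dividers are evenly spaced next to the panel at x≈510, 545 and 580.

```bash
python3 -c "
from h import *
print(ctrl.hand_in())"
```

```text
the job is handed in; nothing more can be done
None
```

I set all three dividers against their neighbours with the spacer, stood it upright on the tray and let go, and handed the job in at about 32 s; the gaps look even in the last picture, but no verdict came back.

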